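# Put the bonsai turntable's hand drive in gear and square up the tree

### The job

The bonsai pot stands on a geared turntable whose hand-drive knob is pulled up, out of gear. Ease the knob down with light pressure while rocking it round a little by hand until its teeth drop in between those of the gear below, then press it fully home; never force it down on clashing teeth and do not drive the turntable round on half-engaged teeth. Then turn the knob until the stud on the turntable's rim lines up with the fixed pointer, let go, and leave the knob in gear; do not touch the turntable, pot or tree, nor disturb the things lying about.

Things in the scene. Friction and masses are not known exactly. Their poses are not given: they have to be found in the camera images.
- knob_grip (a point): Black bar knob of the hand drive: upright bar 60 long x 22 thick x 38 tall on a round flange (diameter 74, 8 thick), on a vertical spindle. This point is on the spindle's axis, half-way up the bar: 19 above the flange, 19 below the bar's top; 125 above the work surface when raised, 111.5 when home. x along the bar's length, y across its thickness
- knob (a joint): Depth of the knob in m: 0 raised, 0.0135 fully home. It stays at any height where it is left; about 2 N moves it down if nothing blocks. Dog tips meet at 0.004. On clashing teeth a spring pushes back, about 4 N at first touch to 8 N at 0.009, where it stops hard. When the teeth come in line the sleeve snaps down, that spring force vanishes, and 2 to 4 N takes it home
- spindle (a joint): Turn of the knob in rad, positive anticlockwise from above, 0 with the bar along the machine's x axis; no stops, free out of gear. Under the knob turns a sprung steel sleeve with five square dogs pointing down. Their angle to the bar is unknown (the knob was clamped on anyhow) and they clash at the start, so the mesh must be found by feel
- ring: Steel gear ring below the knob on the same axis, coupled to the turntable; five square dogs point up (pitch 72 degrees, 10 high, 12.8 wide, radius 22 to 34). Origin at its underside, 50 above the work surface. In gear there is about 0.05 rad of play to either side. While the teeth clash they must not bear more than 25 N
- turntable: Dark round turntable, diameter 300, with the pot fixed on it: yellow oval 260 x 144, top 123 above the work surface, small tree, top about 275. Origin on its axis at its underside, 46 above the work surface, 260 from the knob's axis; x axis towards the stud. In gear it turns half as far as the knob and the other way; 0.15 N m at the knob drives it. Heavy (3 kg): turn it smoothly; stays where left
- stud (a point): Top of an upright steel stud, diameter 12, 22 tall, near the turntable's rim, 137 from its axis, 85 above the work surface; x axis radially outwards
- pointer (a point): Tip of the fixed steel pointer beside the turntable, 163 from its axis, 66 above the work surface; its x axis points from the turntable's axis through the pointer: lined up when the stud's x axis is parallel to it
- spare_pot: Loose terracotta pot, diameter 90, 75 tall, origin at its underside: leave alone
- wire_spool: Loose copper ring, diameter 80, 30 tall, origin at its underside: leave alone
- grit_tray: Loose black tray 130 x 170 x 40, origin at its underside: leave alone

How it is judged (in metres and radians):
On the way:
1. the knob is fully home, teeth meshed (value of joint knob above 0.012 m), for 0.2 s.
At the end, for the whole second after the job is handed in: knob still home (at least 12 of 13.5 mm down), the stud within 0.09 rad (about 12 mm along the rim) of the pointer's line, the turntable at rest (value of joint knob above 0.012 m and angle between the x axis of stud and the x axis of pointer, either way round below 0.09 rad and horizontal distance between stud and pointer below 0.05 m and angular speed of turntable below 0.03 rad/s); the robot touches nothing.
It fails at once if the teeth are forced (over 25 N on the ring) before the knob is home (value of joint knob below 0.0105 m and contact force between ring and anything else above 25 N).
It fails at once if the turntable is driven round (stud moved over 15 mm) with the knob not home (value of joint knob below 0.0105 m and distance of stud from where it was at the start of the episode above 0.015 m).
It fails at once if a bystander is moved over 20 mm (distance of any of spare_pot, wire_spool, grit_tray from where it was at the start of the episode above 0.02 m).
It fails at once if the robot touches the turntable, pot or tree (over 2 N) (contact force between any of the fingers, the arm and turntable above 2 N).
It also fails if it takes over 64 s, if anything falls off the work surface, if the arm or the gripper's body presses on something with over 40 N, if the wrist force passes 120 N, or if a joint passes its speed limit or range.

### The arm

A 6-joint arm with a two-finger parallel gripper is mounted at the origin on the work surface. World frame = base frame: x ahead of the robot, y to its left, z up, the work surface at z = 0. Lengths are in mm, angles in degrees, forces in N, time in s.
With the tool pointing down it reaches from about 400 to 925 mm from the base axis. Payload 12.5 kg.
Tool frame: the origin (TCP) lies between the finger pads; the fingertips stand 19 mm ahead of it and the grasp point (between the pads) is the TCP; z points along the fingers, y is the line along which they close (so a half turn about z gives the same grasp; the last joint's range is limited). The gripper opens to 95 mm and grips with 3 to 60 N. Pads are 20 mm wide; open, the fingers measure 119 mm over their backs; the gripper's body (75 mm by 180 mm) begins 59 mm behind the grasp point.
Start: joints at [-72.8, 28.126, 89.318, -0, 62.55, -6.05], TCP at [246.745, -574.249, 233.661] pointing down, gripper open.
Joint ranges: [-177.58, 177.58], [-47.91, 125.51], [2.72, 160], [-65.01, 245.01], [3.68, 167.84], [-153.87, 153.87]. Speed limits (degrees/s): [127.2, 127.2, 159.86, 180, 180, 180].

### API

Orientations are given as a 3x3 rotation matrix whose columns are the frame's x, y, z axes.
In Python, from station import telemetry, eyes, job, nets gives the robot as it stands.
- The arm moves only by the tool step_arm, never from a script. Its argument "commands" is a list of rows, each a list of 3 entries, a list of its own where there are three numbers: the closure, from -1 (fully open) to 1 (shut), so that 0 is half open, then the shift along the tool's x, y, z in cm, then the turn about the tool's z in rad. A call has 1 to 20 rows; each row shifts and turns the commanded pose from where the row before left it, along the tool's axes as they then stand; what a row does not reach is not made up. A row lasts 1/10 s, in which the tool goes at most 50 mm and 8.59 degrees, less where a joint would pass 70% of its speed; a pose out of reach is approached as far as the arm can. A call with a gripper value outside its range is refused whole. The fingers move at their own pace and stop on an object; the grip force is fixed at half the most. Time passes only in rows, so rows that do not move let the fingers close. It gives the time, the measured TCP pose, the force, the opening and the grip force at its end, in the units of the state.
- telemetry.read_state(): the state, without advancing time (a new reading comes with each control period).
- eyes.grab_frame(name): name is "side" or "top"; returns the picture (480x640x3 uint8, red, green, blue); there is no depth.
- eyes.camera_params(name): a dict with "vertical_fov" (degrees; the focal length in pixels is half the picture's height over the tangent of half this angle, whatever the lens; pixels are square), "cx", "cy" (the principal point, pixels), "extrinsics" (4x4, takes a point from camera to world coordinates). Camera axes: x right, y down, z forward; pixel columns grow to the right and rows downward; lengths in mm; the calibration is good to about 2 mm. A picture is of the moment at which its call begins. camera_params takes no time and is no camera call.
- job.hand_in(): hands the job in; it is judged then, once.
Trained networks look in the newest picture that a camera, given by its name, has taken for a name from the list of things; names that differ only in an ending like _2 or _b are one class to them, and where a whole thing is asked for, a point or a joint stands for the part that bears it (a point fixed in the world has none). Each returns a list of dicts, best first, with "confidence" (0 to 1); they miss things now and then, are a little off and sometimes report something else, mostly with a low value. They report only what shows in the picture. A call takes as long as a camera call.
- nets.find_in(camera, target): "pixel" ([column, row] in pixels, amid what is visible of it).
- nets.place_of(camera, target): "pixel" ([column, row] in pixels: a listed point, or the origin of a listed thing).
The state is a dict: "time": time; "qpos": joint angles; "qd": joint speeds; "effort": joint torques, N m; "eef_pos": TCP position; "orientation": TCP orientation; "wrist_force": force on the tool from outside, world axes, zero at the start; "ft_torque": the same for the moment, N m; "opening": finger opening in mm; "finger_force": force on a finger pad.
Only numpy, scipy, OpenCV 4.12 (cv2) and the standard library are available. Lean on these libraries where they do the work, as an engineer would, in place of code of your own. Each camera call takes 0.05 s, during which the arm holds its last target. There are 200 camera calls.

## Working session

There is one attempt and no reset: what is moved stays moved. The work goes in short steps, Python scripts to look and compute and a tool call to move; the robot and the scene stay as the last step left them, time stands still between calls to the robot, and variables do not carry over. Pictures are saved under pics/ and viewed, at most 10 in all, crops included, and the job is handed in when it is done.

Besides the shell and the picture viewer there is one more tool, called after ">>>" by a JSON object that holds its "op" and its "data". step_arm: Moves the arm, as the interface text tells. Its arguments: {"type":"object","properties":{"commands":{"type":"array"}},"required":["commands"]}

```bash
mkdir -p pics; cat > h.py <<'E'
import numpy as np, cv2
from station import telemetry, eyes, job, nets
def ray(c,px):
    p=eyes.camera_params(c);f=240/np.tan(np.radians(p["vertical_fov"])/2);T=np.array(p["extrinsics"])
    d=T[:3,:3]@np.array([(px[0]-p["cx"])/f,(px[1]-p["cy"])/f,1]);return T[:3,3],d
def at(c,px,z):
    o,d=ray(c,px);return np.round(o+d*(z-o[2])/d[2],1)
def proj(c,P):
    p=eyes.camera_params(c);f=240/np.tan(np.radians(p["vertical_fov"])/2);T=np.array(p["extrinsics"])
    q=T[:3,:3].T@(np.array(P)-T[:3,3]);return np.array([p["cx"]+f*q[0]/q[2],p["cy"]+f*q[1]/q[2]]).round(1)
def save(c,n): cv2.imwrite(f"pics/{n}.png",eyes.grab_frame(c)[:,:,::-1])
E
python3 - <<'E'
from h import *
save("top","top1");save("side","side1")
Z=dict(knob_grip=125,stud=85,pointer=66,turntable=46,ring=50,spare_pot=0,wire_spool=0,grit_tray=0)
for c in("top","side"):
    print(c,np.array(eyes.camera_params(c)["extrinsics"]).round(2).tolist(),eyes.camera_params(c)["vertical_fov"])
    for t,z in Z.items():
        for r in nets.place_of(c,t)[:2]: print(t,np.round(r["pixel"]),round(r["confidence"],2),at(c,r["pixel"],z))
s=telemetry.read_state();print({k:np.round(v,3).tolist() for k,v in s.items()})
E
```

```text
top [[0.03, -1.0, 0.09, 464.04], [-1.0, -0.03, -0.02, 186.25], [0.02, -0.09, -1.0, 1406.15], [0.0, 0.0, 0.0, 1.0]] 48.479564651947456
knob_grip [320. 265.] 0.57 [515.9 155.  125. ]
stud [385. 197.] 0.71 [692.   -3.3  85. ]
pointer [401. 179.] 0.97 [743.7 -47.   66. ]
turntable [413. 240.] 0.95 [589.1 -84.   46. ]
spare_pot [195. 299.] 0.86 [420.7 476.2   0. ]
wire_spool [181. 230.] 0.93 [600.6 521.7   0. ]
wire_spool [194. 300.] 0.22 [418.6 478.9   0. ]
grit_tray [297. 172.] 0.92 [766.4 221.3   0. ]
side [[-0.99, -0.12, 0.08, 531.34], [-0.15, 0.78, -0.61, 686.86], [0.01, -0.61, -0.79, 780.99], [0.0, 0.0, 0.0, 1.0]] 57.19105145824006
knob_grip [369. 239.] 0.57 [511.7 149.1 125. ]
stud [293. 188.] 0.71 [690.7  -2.6  85. ]
stud [274. 180.] 0.58 [738.6 -21.6  85. ]
pointer [273. 180.] 0.95 [746.1 -41.7  66. ]
turntable [343. 179.] 0.67 [585.3 -91.2  46. ]
ring [366. 264.] 0.66 [509.8 154.3  50. ]
wire_spool [286. 452.] 0.75 [606.1 517.1   0. ]
wire_spool [276. 179.] 0.31 [ 757.9 -114.     0. ]
grit_tray [242. 288.] 0.85 [759.3 220.8   0. ]
{'time': 0.9, 'qpos': [-72.8, 28.127, 89.317, 0.002, 62.55, -6.05], 'qd': [-0.043, 0.092, 0.005, 0.086, -0.008, 0.004], 'effort': [-0.002, -61.247, -25.843, 0.069, 0.044, 0.0], 'eef_pos': [246.752, -574.257, 233.665], 'orientation': [[0.919, 0.395, 0.0], [0.395, -0.919, -0.0], [0.0, 0.0, -1.0]], 'wrist_force': [-0.762, 0.623, 0.262], 'ft_torque': [-0.014, 0.007, 0.043], 'finger_force': 0.0, 'opening': 95.281}
```

View pics/top1.png

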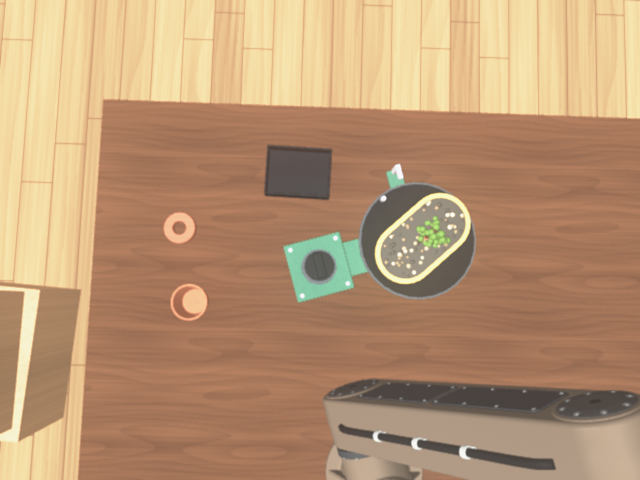

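View pics/side1.png

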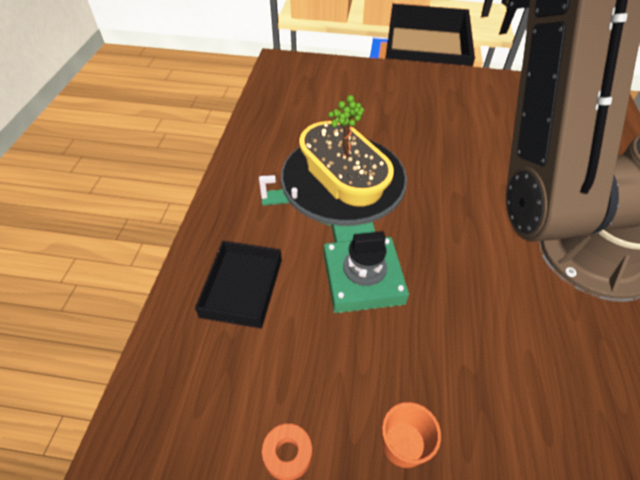

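```bash
python3 - <<'E'
import cv2,numpy as np
a=cv2.imread("pics/top1.png")[235:295,290:350];b=cv2.imread("pics/side1.png")[215:290,330:405]
f=lambda x:cv2.resize(np.clip(x.astype(float)*2.5,0,255).astype(np.uint8),(400,400),interpolation=cv2.INTER_CUBIC)
cv2.imwrite("pics/crop1.png",np.hstack([f(a),f(b)]))
E
```

```text
(no output)
```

View pics/crop1.png

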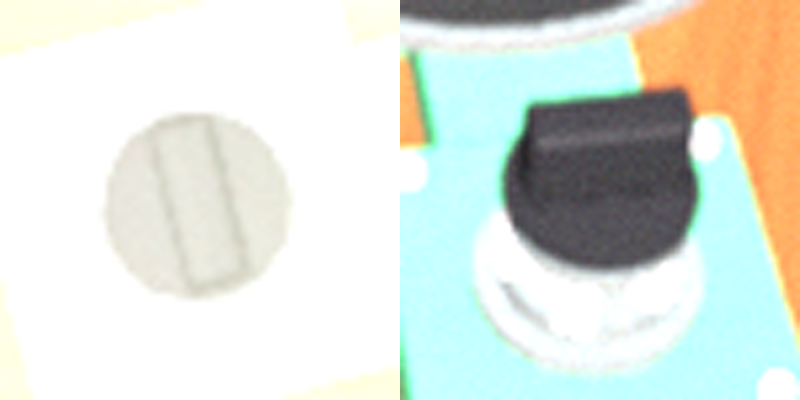

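```bash
python3 - <<'E'
from h import *
g=lambda u,v:(290+u/6.667-.5,235+v/6.667-.5)
a=at("top",g(179.5,122.5),144);b=at("top",g(219.5,282.5),144)
print(a,b,(a+b)/2,np.degrees(np.arctan2(*(a-b)[[1,0]])))
h=lambda u,v:(330+u/5.333-.5,215+v/5.333-.5)
for p in[(128,105),(285,90)]: print(at("side",h(*p),144))
# flange outline centre top z~106
print(at("top",g(198,205),106))
E
```

```text
[542.9 165.2 144. ] [486.5 149.4 144. ] [514.7 157.3 144. ] 15.649782400807652
[541.8 157.2 144. ]
[487.6 141.5 144. ]
[515.2 156.9 106. ]
```

>>> {"op": "step_arm", "data": {"commands": [[-1,[2.67,-2.83,-1.5],0],[-1,[2.67,-2.83,-1.5],0],[-1,[2.67,-2.83,-1.5],0],[-1,[2.67,-2.83,-1.5],0],[-1,[2.67,-2.83,0],0],[-1,[2.67,-2.83,0],0],[-1,[2.67,-2.83,0],0],[-1,[2.67,-2.83,0],0],[-1,[2.67,-2.83,0],0],[-1,[2.67,-2.83,0],0],[-1,[2.67,-2.83,0],0],[-1,[2.67,-2.83,0],0],[-1,[2.67,-2.83,0],0],[-1,[2.67,-2.83,0],0],[-1,[2.67,-2.83,0],0],[-1,[2.67,-2.83,0],0],[-1,[2.67,-2.83,0],0],[-1,[2.67,-2.83,0],0],[-1,[2.67,-2.83,0],0],[-1,[2.67,-2.83,0],0]]}}

```text
time: 2.9
eef_pos: [514.3, 158.3, 293.8]
orientation: [[0.919, 0.395, 0.0], [0.395, -0.919, -0.0], [0.0, 0.0, -1.0]]
wrist_force: [0.5, -0.5, -0.0]
opening: 94.8
finger_force: 0.0
```

>>> {"op": "step_arm", "data": {"commands": [[-1,[0,0,0],0.064],[-1,[0,0,0],0.064],[-1,[0,0,0],0],[-1,[0,0,0],0]]}}

```text
time: 3.3
eef_pos: [513.9, 156.5, 293.7]
orientation: [[0.961, 0.276, 0.0], [0.276, -0.961, -0.0], [0.0, 0.0, -1.0]]
wrist_force: [-0.3, -0.7, -0.0]
opening: 95.0
finger_force: 0.0
```

>>> {"op": "step_arm", "data": {"commands": [[-1,[0,0,3],0],[-1,[0,0,3],0],[-1,[0,0,3],0],[-1,[0,0,2.5],0],[-1,[0,0,2],0],[-1,[0,0,1.5],0],[-1,[0,0,1],0],[-1,[0,0,0.3],0],[-1,[0,0,0],0]]}}

```text
time: 4.2
eef_pos: [514.1, 156.5, 130.7]
orientation: [[0.962, 0.274, 0.0], [0.274, -0.962, -0.0], [0.0, 0.0, -1.0]]
wrist_force: [-0.3, 0.3, -1.0]
opening: 95.3
finger_force: 0.0
```

```bash
python3 - <<'E'
from h import *
a=eyes.grab_frame("side")[150:300,290:440,::-1]
cv2.imwrite("pics/s2.png",cv2.resize(cv2.convertScaleAbs(a,alpha=1.5),(600,600),interpolation=cv2.INTER_CUBIC))
E
```

```text
(no output)
```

View pics/s2.png

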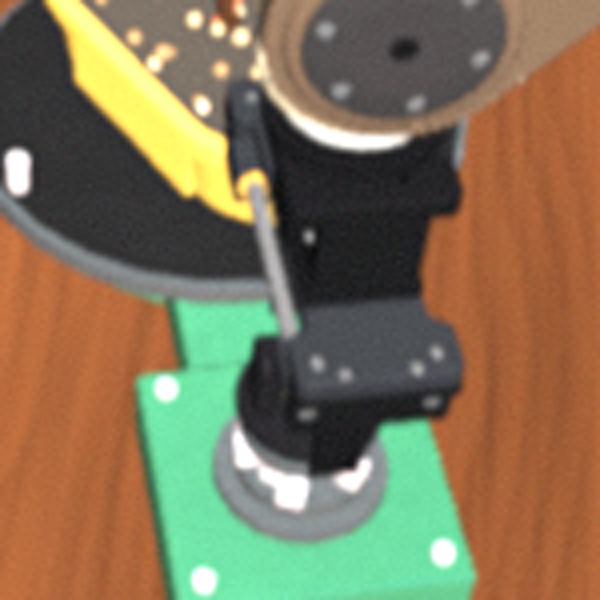

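The gripper straddles the knob bar (bar at about (345,238) in the full frame), with the fingers in front of and behind it and clear of the turntable. I'll close now.

>>> {"op": "step_arm", "data": {"commands": [[0.3,[0,0,0],0],[0.3,[0,0,0],0],[0.3,[0,0,0],0],[0.5,[0,0,0],0],[0.6,[0,0,0],0],[1,[0,0,0],0],[1,[0,0,0],0],[1,[0,0,0],0]]}}

```text
time: 5.05
eef_pos: [514.0, 156.6, 130.6]
orientation: [[0.962, 0.274, 0.0], [0.274, -0.962, -0.0], [0.0, 0.0, -1.0]]
wrist_force: [-0.3, -0.4, -0.4]
opening: 36.4
finger_force: 0.0
```

```bash
cat > st.py <<'E'
from station import telemetry
import numpy as np
s=telemetry.read_state();o=np.array(s["orientation"])
print(s["time"],np.round(s["eef_pos"],2),"ang",round(np.degrees(np.arctan2(o[1,0],o[0,0])),2),"F",np.round(s["wrist_force"],1),"M",np.round(s["ft_torque"],2),s["opening"],s["finger_force"],"q6",s["qpos"][5])
E
python3 st.py
```

```text
5.05 [513.98 156.57 130.59] ang 15.92 F [-0.3 -0.4 -0.4] M [ 0.05 -0.02  0.01] 36.376759898145075 0.0 q6 83.98880206218654
```

>>> {"op": "step_arm", "data": {"commands": [[1,[0,0,0],0],[1,[0,0,0],0],[1,[0,0,0],0],[1,[0,0,0],0],[1,[0,0,0],0]]}}

```text
time: 5.55
eef_pos: [514.0, 156.4, 130.6]
orientation: [[0.962, 0.274, 0.0], [0.274, -0.962, -0.0], [-0.0, 0.0, -1.0]]
wrist_force: [0.4, -4.6, -0.4]
opening: 22.0
finger_force: 30.0
```

```bash
python3 st.py
```

```text
5.55 [514.01 156.35 130.6 ] ang 15.92 F [ 0.4 -4.6 -0.4] M [-0.77 -0.07 -0.04] 21.957457257540096 29.986172318458557 q6 83.98812893857233
```

>>> {"op": "step_arm", "data": {"commands": [[1,[0,0,0.1],0],[1,[0,0,0.1],0],[1,[0,0,0.1],0],[1,[0,0,0.05],0],[1,[0,0,0],0]]}}

```text
time: 6.05
eef_pos: [514.0, 156.4, 127.0]
orientation: [[0.962, 0.274, 0.0], [0.274, -0.962, -0.0], [-0.0, 0.0, -1.0]]
wrist_force: [0.6, -5.5, 0.2]
opening: 21.9
finger_force: 30.0
```

>>> {"op": "step_arm", "data": {"commands": [[1,[0,0,0.05],0],[1,[0,0,0.1],0],[1,[0,0,0.1],0],[1,[0,0,0],0],[1,[0,0,0],0]]}}

```text
time: 6.55
eef_pos: [514.0, 156.4, 124.7]
orientation: [[0.962, 0.274, 0.0], [0.274, -0.962, -0.0], [0.0, 0.0, -1.0]]
wrist_force: [-0.4, -5.7, 3.4]
opening: 21.9
finger_force: 30.0
```

```bash
python3 st.py
```

```text
6.55 [514.   156.39 124.72] ang 15.92 F [-0.4 -5.7  3.4] M [-1.07 -0.03 -0.02] 21.88619486238778 29.98764842748642 q6 83.98879353070504
```

>>> {"op": "step_arm", "data": {"commands": [[1,[0,0,0.05],0],[1,[0,0,0],0],[1,[0,0,0],0]]}}

```text
time: 6.85
eef_pos: [514.0, 156.4, 124.3]
orientation: [[0.962, 0.274, 0.0], [0.274, -0.962, -0.0], [0.0, 0.0, -1.0]]
wrist_force: [-0.6, -5.7, 5.0]
opening: 21.8
finger_force: 30.0
```

>>> {"op": "step_arm", "data": {"commands": [[1,[0,0,0],-0.03],[1,[0,0,0],-0.03],[1,[0,0,0],-0.03],[1,[0,0,0],-0.03],[1,[0,0,0],0]]}}

```text
time: 7.35
eef_pos: [514.0, 156.4, 124.3]
orientation: [[0.922, 0.388, 0.0], [0.388, -0.922, -0.0], [0.0, 0.0, -1.0]]
wrist_force: [0.5, -6.8, 4.9]
opening: 21.8
finger_force: 30.0
```

```bash
python3 st.py
```

```text
7.35 [514.03 156.37 124.31] ang 22.85 F [ 0.5 -6.8  4.9] M [-1.08  0.09  0.01] 21.836559057734775 29.987735152244568 q6 77.0568060876447
```

>>> {"op": "step_arm", "data": {"commands": [[1,[0,0,0],-0.03],[1,[0,0,0],-0.03],[1,[0,0,0],-0.03],[1,[0,0,0],-0.03],[1,[0,0,0],0]]}}

```text
time: 7.85
eef_pos: [514.0, 156.4, 124.3]
orientation: [[0.868, 0.496, 0.0], [0.496, -0.868, -0.0], [0.0, 0.0, -1.0]]
wrist_force: [-0.9, -5.7, 4.2]
opening: 21.7
finger_force: 30.0
```

>>> {"op": "step_arm", "data": {"commands": [[1,[0,0,0],-0.03],[1,[0,0,0],-0.03],[1,[0,0,0],-0.03],[1,[0,0,0],-0.03],[1,[0,0,0],0]]}}

```text
time: 8.35
eef_pos: [514.0, 156.4, 124.3]
orientation: [[0.803, 0.596, 0.0], [0.596, -0.803, -0.0], [0.0, 0.0, -1.0]]
wrist_force: [0.4, -5.7, 4.4]
opening: 21.4
finger_force: 30.0
```

```bash
python3 st.py
```

```text
8.35 [514.04 156.35 124.31] ang 36.6 F [ 0.4 -5.7  4.4] M [-1.14  0.05 -0.02] 21.421134589202882 29.987634122371674 q6 63.30745569725174
```

>>> {"op": "step_arm", "data": {"commands": [[1,[0,0,0],-0.03],[1,[0,0,0],-0.03],[1,[0,0,0],-0.03],[1,[0,0,0],-0.03],[1,[0,0,0],0]]}}

```text
time: 8.85
eef_pos: [514.0, 156.3, 124.3]
orientation: [[0.726, 0.688, 0.0], [0.688, -0.726, -0.0], [-0.0, 0.0, -1.0]]
wrist_force: [0.1, -4.9, 3.9]
opening: 22.1
finger_force: 30.0
```

```bash
python3 st.py
```

```text
8.85 [514.04 156.35 124.32] ang 43.48 F [ 0.1 -4.9  3.9] M [-1.17  0.01  0.03] 22.062856104197593 29.9876868724823 q6 56.4308047320132
```

>>> {"op": "step_arm", "data": {"commands": [[1,[0,0,0],-0.03],[1,[0,0,0],-0.03],[1,[0,0,0],-0.03],[1,[0,0,0],-0.03],[1,[0,0,0],0]]}}

```text
time: 9.35
eef_pos: [514.1, 156.3, 124.3]
orientation: [[0.638, 0.77, 0.0], [0.77, -0.638, -0.0], [-0.0, 0.0, -1.0]]
wrist_force: [-0.2, -5.8, 3.9]
opening: 21.7
finger_force: 30.0
```

```bash
python3 st.py
```

```text
9.35 [514.05 156.32 124.34] ang 50.35 F [-0.2 -5.8  3.9] M [-1.14  0.04  0.  ] 21.722226482778723 29.987652897834778 q6 49.555663857257265
```

>>> {"op": "step_arm", "data": {"commands": [[1,[0,0,0.05],-0.03],[1,[0,0,0],-0.03],[1,[0,0,0],-0.03],[1,[0,0,0],-0.03],[1,[0,0,0],0]]}}

```text
time: 9.85
eef_pos: [514.1, 156.4, 123.9]
orientation: [[0.541, 0.841, 0.0], [0.841, -0.541, -0.0], [-0.0, 0.001, -1.0]]
wrist_force: [0.5, -5.8, 4.9]
opening: 21.8
finger_force: 30.0
```

```bash
python3 st.py
```

```text
9.85 [514.07 156.35 123.89] ang 57.23 F [ 0.5 -5.8  4.9] M [-1.24  0.01  0.04] 21.798738719806373 29.988084733486176 q6 42.678542700650496
```

>>> {"op": "step_arm", "data": {"commands": [[1,[0,0,0],-0.03],[1,[0,0,0],-0.03],[1,[0,0,0],-0.03],[1,[0,0,0],-0.03],[1,[0,0,0],0]]}}

```text
time: 10.35
eef_pos: [514.1, 156.3, 123.9]
orientation: [[0.437, 0.9, 0.0], [0.9, -0.437, -0.0], [-0.0, 0.001, -1.0]]
wrist_force: [-0.1, -6.4, 6.2]
opening: 21.8
finger_force: 30.0
```

```bash
python3 st.py
```

```text
10.35 [514.09 156.32 123.9 ] ang 64.11 F [-0.1 -6.4  6.2] M [-1.19  0.07  0.07] 21.843033277057483 29.987855851650238 q6 35.80132544594417
```

>>> {"op": "step_arm", "data": {"commands": [[1,[0,0,0],-0.03],[1,[0,0,0],-0.03],[1,[0,0,0],-0.03],[1,[0,0,0],-0.03],[1,[0,0,0],0]]}}

```text
time: 10.85
eef_pos: [514.1, 156.3, 123.6]
orientation: [[0.326, 0.945, 0.0], [0.945, -0.326, -0.0], [-0.0, 0.0, -1.0]]
wrist_force: [1.6, -5.7, 2.0]
opening: 22.1
finger_force: 30.0
```

```bash
python3 st.py
```

```text
10.85 [514.07 156.34 123.6 ] ang 70.99 F [ 1.6 -5.7  2. ] M [-1.16 -0.19  0.01] 22.084877864735454 29.98633235692978 q6 28.923507493228513
```

>>> {"op": "step_arm", "data": {"commands": [[1,[0,0,0.1],0],[1,[0,0,0],0],[1,[0,0,0],0]]}}

```text
time: 11.15
eef_pos: [514.1, 156.3, 122.5]
orientation: [[0.327, 0.945, 0.0], [0.945, -0.327, -0.0], [-0.0, 0.0, -1.0]]
wrist_force: [1.0, -6.0, -0.1]
opening: 21.9
finger_force: 30.0
```

>>> {"op": "step_arm", "data": {"commands": [[1,[0,0,0.1],0],[1,[0,0,0],0],[1,[0,0,0],0]]}}

```text
time: 11.45
eef_pos: [514.1, 156.3, 121.5]
orientation: [[0.327, 0.945, 0.0], [0.945, -0.327, -0.0], [-0.0, 0.0, -1.0]]
wrist_force: [1.1, -6.0, 0.2]
opening: 21.8
finger_force: 30.0
```

```bash
python3 st.py
```

```text
11.45 [514.05 156.33 121.47] ang 70.93 F [ 1.1 -6.   0.2] M [-1.19 -0.26  0.05] 21.76740104835579 29.986050724983215 q6 28.98415059497681
```

>>> {"op": "step_arm", "data": {"commands": [[1,[0,0,0.1],0],[1,[0,0,0.1],0],[1,[0,0,0.1],0],[1,[0,0,0.1],0],[1,[0,0,0],0]]}}

```text
time: 11.95
eef_pos: [514.1, 156.3, 117.4]
orientation: [[0.327, 0.945, 0.0], [0.945, -0.327, -0.0], [-0.0, 0.0, -1.0]]
wrist_force: [1.3, -5.4, -0.2]
opening: 21.8
finger_force: 30.0
```

```bash
python3 st.py
```

```text
11.95 [514.06 156.31 117.44] ang 70.93 F [ 1.3 -5.4 -0.2] M [-1.18 -0.38  0.04] 21.758458713013773 29.98544454574585 q6 28.9841586780091
```

>>> {"op": "step_arm", "data": {"commands": [[1,[0,0,0.05],0],[1,[0,0,0.05],0],[1,[0,0,0],0]]}}

```text
time: 12.25
eef_pos: [514.1, 156.3, 117.0]
orientation: [[0.327, 0.945, 0.0], [0.945, -0.327, -0.0], [-0.0, 0.001, -1.0]]
wrist_force: [-0.1, -6.3, 6.3]
opening: 22.0
finger_force: 30.0
```

>>> {"op": "step_arm", "data": {"commands": [[1,[0,0,0.05],0],[1,[0,0,0],0]]}}

```text
time: 12.45
eef_pos: [514.1, 156.3, 117.0]
orientation: [[0.327, 0.945, 0.001], [0.945, -0.327, -0.0], [-0.0, 0.001, -1.0]]
wrist_force: [-3.0, -7.3, 11.6]
opening: 22.6
finger_force: 30.0
```

```bash
python3 st.py
```

```text
12.45 [514.14 156.33 116.95] ang 70.93 F [-3.  -7.3 11.6] M [-1.38  0.48  0.05] 22.645126213283532 29.99321311712265 q6 28.985630733747662
```

>>> {"op": "step_arm", "data": {"commands": [[1,[0,0,-0.05],0],[1,[0,0,0],-0.01],[1,[0,0,0],-0.02],[1,[0,0,0],-0.03],[1,[0,0,0],-0.04],[1,[0,0,0],-0.05],[1,[0,0,0],-0.05],[1,[0,0,0],-0.05],[1,[0,0,0],-0.05],[1,[0,0,0],-0.03],[1,[0,0,0],-0.02],[1,[0,0,0],-0.01],[1,[0,0,0],0]]}}

```text
time: 13.75
eef_pos: [514.1, 156.3, 117.0]
orientation: [[-0.027, 1.0, 0.001], [1.0, 0.027, -0.0], [-0.0, 0.001, -1.0]]
wrist_force: [-0.8, -6.0, 7.0]
opening: 21.8
finger_force: 30.0
```

```bash
python3 st.py; python3 - <<'E'
from h import *
save("top","top3")
eyes.grab_frame("side")
for c in("top","side"):
    for t,z in dict(stud=85,pointer=66).items():
        for r in nets.place_of(c,t)[:2]: print(c,t,np.round(r["pixel"]),round(r["confidence"],2),at(c,r["pixel"],z))
E
```

```text
13.75 [514.13 156.31 117.04] ang 91.56 F [-0.8 -6.   7. ] M [-1.33  0.08 -0.08] 21.76017243615011 29.994969964027405 q6 8.34494469234911
top stud [393. 190.] 0.67 [709.9 -23.4  85. ]
top pointer [403. 180.] 0.78 [740.8 -52.4  66. ]
top pointer [393. 196.] 0.36 [698.3 -27.2  66. ]
side stud [288. 183.] 0.71 [705.1 -17.6  85. ]
side stud [284. 450.] 0.26 [601.3 534.   85. ]
side pointer [277. 180.] 0.87 [736.2 -43.   66. ]
```

View pics/top3.png

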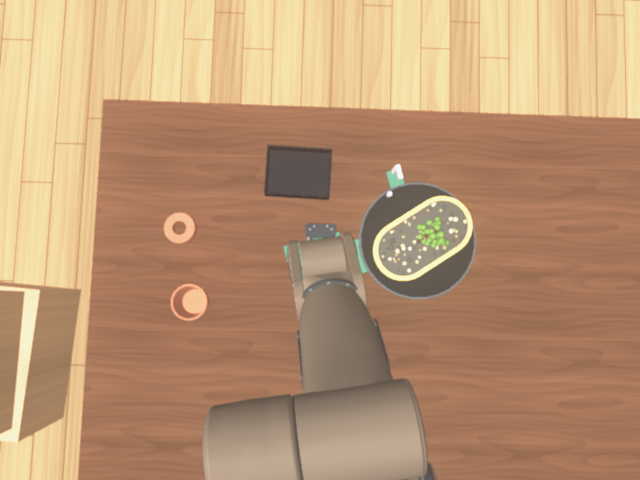

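```bash
python3 - <<'E'
from h import *
a=cv2.imread("pics/top3.png")[155:215,365:425];b=eyes.grab_frame("side")[155:225,245:315,::-1]
f=lambda x:cv2.resize(x,(400,400),interpolation=cv2.INTER_CUBIC)
cv2.imwrite("pics/crop3.png",np.hstack([f(a),f(b)]))
t=cv2.imread("pics/top3.png")
m=(t.max(2)<75)&(np.indices(t.shape[:2])[1]>345)&(np.indices(t.shape[:2])[0]<320)
# turntable rim: project circle hypotheses
for c in [(587,-90),(587,-94),(585,-92)]:
    print(c,[proj("top",(c[0]+150*np.cos(k),c[1]+150*np.sin(k),63)) for k in(0,1.57,3.14,-1.57)])
E
```

```text
(587, -90) [array([417.6, 182.4]), array([357.9, 238.7]), array([415.9, 300. ]), array([475.5, 242.4])]
(587, -94) [array([419.1, 182.4]), array([359.4, 238.8]), array([417.5, 300.1]), array([477. , 242.5])]
(585, -92) [array([418.3, 183.2]), array([358.6, 239.5]), array([416.7, 300.8]), array([476.2, 243.2])]
```

View pics/crop3.png

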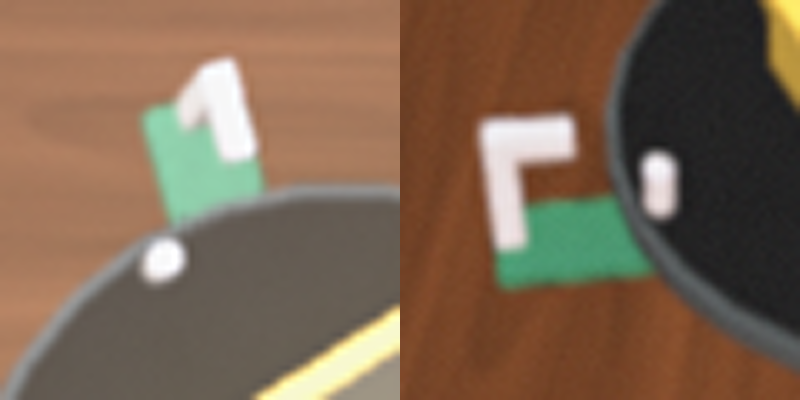

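```bash
cat > ang.py <<'E'
from h import *
def run(tip_t,st_t,tip_s=None,st_s=None):
    T=[at("top",tip_t,66)];S=[at("top",st_t,84)]
    if st_s: T.append(at("side",tip_s,66));S.append(at("side",st_s,85))
    print(T,S)
    for c in [(587,-90),(589,-92)]:
        for t,s in zip(T,S):
            a=[np.degrees(np.arctan2(p[1]-c[1],p[0]-c[0])) for p in(t,s)];print(c,np.round(a,1),"diff",round(a[1]-a[0],1),[round(np.hypot(p[0]-c[0],p[1]-c[1])) for p in(t,s)])
E
python3 - <<'E'
from ang import *
run((400.4,177.8),(389,193.7),(275.1,178.5),(289.7,183))
E
```

```text
[array([746.8, -45.1,  66. ]), array([741.6, -46.2,  66. ])] [array([701.4, -13.9,  84. ]), array([700.5, -17.7,  85. ])]
(587, -90) [15.7 33.6] diff 17.9 [166, 137]
(587, -90) [15.8 32.5] diff 16.7 [161, 135]
(589, -92) [16.6 34.8] diff 18.2 [165, 137]
(589, -92) [16.7 33.7] diff 17.0 [159, 134]
```

>>> {"op": "step_arm", "data": {"commands": [[1,[0,0,0],-0.01],[1,[0,0,0],-0.02],[1,[0,0,0],-0.03],[1,[0,0,0],-0.05],[1,[0,0,0],-0.05],[1,[0,0,0],-0.05],[1,[0,0,0],-0.05],[1,[0,0,0],-0.05],[1,[0,0,0],-0.05],[1,[0,0,0],-0.05],[1,[0,0,0],-0.05],[1,[0,0,0],-0.05],[1,[0,0,0],-0.04],[1,[0,0,0],-0.03],[1,[0,0,0],-0.02],[1,[0,0,0],-0.01],[1,[0,0,0],0],[1,[0,0,0],0]]}}

```text
time: 15.9
eef_pos: [514.2, 156.3, 117.0]
orientation: [[-0.595, 0.804, 0.001], [0.804, 0.595, -0.0], [-0.001, 0.0, -1.0]]
wrist_force: [-0.6, -7.1, 7.0]
opening: 21.9
finger_force: 30.0
```

```bash
python3 st.py; python3 - <<'E'
from h import *
a=eyes.grab_frame("top")[155:215,365:425,::-1];b=eyes.grab_frame("side")[155:225,245:315,::-1]
f=lambda x:cv2.resize(x,(400,400),interpolation=cv2.INTER_CUBIC)
cv2.imwrite("pics/crop4.png",np.hstack([f(a),f(b)]))
E
```

```text
15.9 [514.2  156.31 117.02] ang 126.5 F [-0.6 -7.1  7. ] M [-1.36 -0.   -0.12] 21.90986037700012 29.99571830034256 q6 -26.585845480953846
```

View pics/crop4.png

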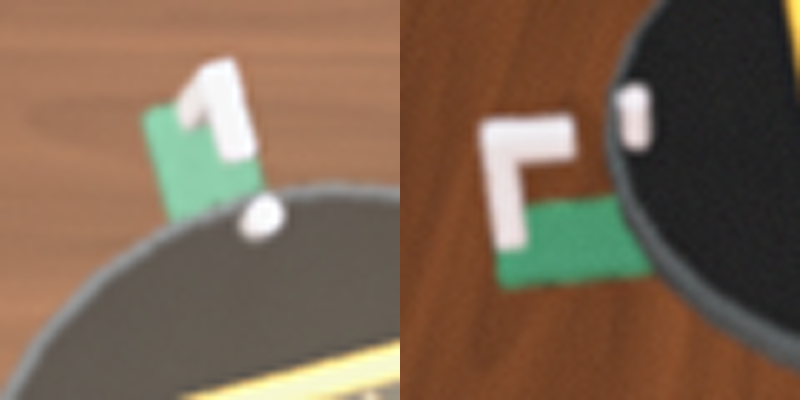

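```bash
python3 - <<'E'
from ang import *
run((400.4,177.8),(404.1,186.3),(275.1,178.5),(285.3,171.1))
# pointer bar direction
g=lambda u,v:(365+u/6.667-.5,155+v/6.667-.5)
a=at("top",g(222,63),66);b=at("top",g(239,155),66);print(np.degrees(np.arctan2(*(a-b)[[1,0]])))
E
```

```text
[array([746.8, -45.1,  66. ]), array([741.6, -46.2,  66. ])] [array([721.6, -51.7,  84. ]), array([718. , -54.6,  85. ])]
(587, -90) [15.7 15.9] diff 0.2 [166, 140]
(587, -90) [15.8 15.1] diff -0.7 [161, 136]
(589, -92) [16.6 16.9] diff 0.4 [165, 139]
(589, -92) [16.7 16.2] diff -0.5 [159, 134]
11.248191356201277
```

>>> {"op": "step_arm", "data": {"commands": [[0.3,[0,0,0],0],[0,[0,0,0],0],[0,[0,0,0],0],[0,[0,0,0],0],[0,[0,0,0],0],[0,[0,0,0],0]]}}

```text
time: 16.6
eef_pos: [513.9, 156.6, 116.6]
orientation: [[-0.595, 0.804, -0.0], [0.804, 0.595, -0.0], [-0.0, -0.0, -1.0]]
wrist_force: [0.9, 0.9, -0.2]
opening: 47.6
finger_force: 0.0
```

>>> {"op": "step_arm", "data": {"commands": [[0,[0,0,-0.3],0],[0,[0,0,-1],0],[0,[0,0,-2],0],[0,[0,0,-3],0],[0,[0,0,-3],0],[0,[0,0,-3],0],[0,[0,0,0],0],[0,[0,0,0],0]]}}

```text
time: 17.4
eef_pos: [513.9, 156.6, 240.5]
orientation: [[-0.595, 0.804, 0.002], [0.804, 0.595, 0.0], [-0.001, 0.001, -1.0]]
wrist_force: [0.3, 0.1, -0.2]
opening: 47.3
finger_force: 0.0
```

```bash
python3 st.py; python3 - <<'E'
from h import *
a=eyes.grab_frame("top")[155:215,365:425,::-1];b=eyes.grab_frame("side")[150:300,245:395,::-1]
f=lambda x:cv2.resize(x,(400,400),interpolation=cv2.INTER_CUBIC)
cv2.imwrite("pics/crop5.png",np.hstack([f(a),f(b)]))
E
```

```text
17.4 [513.88 156.59 240.49] ang 126.5 F [ 0.3  0.1 -0.2] M [-0.   -0.15  0.03] 47.33953222279917 0.0 q6 -26.593372878428315
```

View pics/crop5.png

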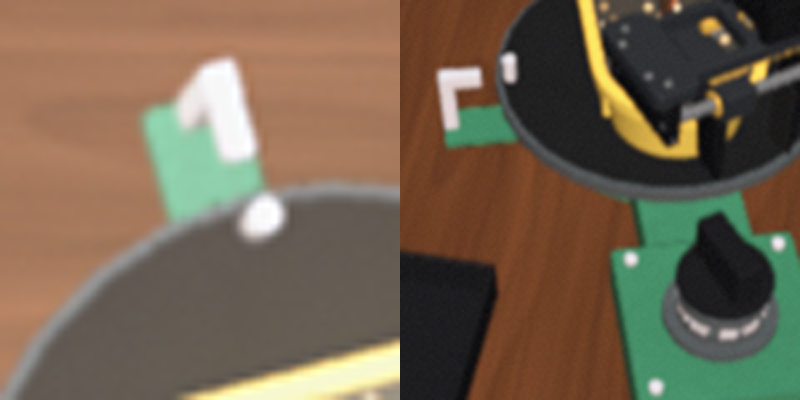

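The knob is down in gear, with its flange close to the ring. The stud lines up with the pointer and the gripper is clear of everything, so I'm handing in.

```bash
python3 -c "
from station import job
print(job.hand_in())"
```

```text
the job is handed in; nothing more can be done
None
```

The job is handed in, verdict not shown: the knob is meshed and fully home, the stud is within about 1° of the pointer's line by the cameras (about 5° allowed), and the gripper is clear of everything.

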